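Roll the smooth clay roller onto the slab board's line

TASK

The next slab gets the smooth roller: with a fingertip resting gently on its top, never pushing or pinching its sides, roll the smooth wooden roller with the teal end bands across the canvas board until it lies at rest right on top of the teal line, lengthwise along it. It must turn as it goes, not be dragged; do not pick it up. Leave the ridged roller and everything else as it is.

Things in the scene. Friction and masses are not known exactly. Their poses are not given: they have to be found in the camera images.
- board: Fixed slab board lying on the table, plywood with a pale canvas face, 320 mm (its x) by 400 mm (its y), 12 mm thick; origin at the centre of its underside. Turned up to 0.35 rad. A fingertip resting on a roller's top and moved sideways carries its axis half as far.
- line (a point): Middle of the teal line painted on the board's face, at the height of the face (12 mm above the table). The line is 230 mm long along this point's x axis and 10 mm wide along its y axis; z is up. The axes are those of the board.
- roller: Smooth loose wooden cylinder, 40 mm diameter, 180 mm long, about 0.17 kg, a teal band near each end, a teal stripe along its top at the start. Origin at mid-length on its axis; x along its length; z to the stripe, turns with it. Starts 65 to 115 mm to either side of the line, within 0.07 rad of parallel. It rolls with some resistance: pushed slowly, it stops within a few mm of being let go.
- ridged: Dark slate-grey ridged roller, same size (40 mm by 180 mm) and axes, lying on the board on the other side of the line; to be left alone.
- cutter: Steel ring cutter, 40 mm across, 22 mm high, on a far corner of the board (bystander). Origin under its centre.
- mould: Small white plaster mould, 42 mm across, 22 mm high, on the other far corner of the board (bystander). Origin under its centre.
- knife: Flat wooden modelling tool, 14 by 150 by 7 mm, lying along the board's near edge (bystander). Origin under its centre.
- bluepaint: Grey-blue paint bottle with white nozzle, 58 mm across, 195 mm tall, on the table to the right (bystander). Origin under its centre.
- redpaint: Orange-red paint bottle, same size, on the table to the right (bystander). Origin under its centre.
- jar: White jar with a red label, 84 mm across, 110 mm tall, on the table to the left (bystander). Origin under its centre.
- cup: Brown paper cup, 72 mm across, 85 mm tall, on the table to the left (bystander). Origin under its centre.
Mind the look-alikes: they are no part of the job. Leave any green or yellow look-alike of the roller alone.

How it is judged:
On the way:
1. the smooth roller has turned by about a third of a turn or more on its way (not been dragged) (angle between roller's own z axis and vertical above 2 rad), for 0.1 s.
At the end, for the whole second after the job is handed in: The smooth roller lies at rest on the board, its axis within 8 mm of the middle of the teal line and within 0.14 rad (8 degrees) of its direction, its middle no more than 45 mm from the line's middle along the line (y of roller in the frame of line between -0.008 and 0.008 m and x of roller in the frame of line between -0.045 and 0.045 m and z of roller in the frame of line between 0.016 and 0.024 m and angle between the x axis of roller and the x axis of line, either way round below 0.14 rad and linear speed of roller below 0.01 m/s and angular speed of roller below 0.3 rad/s); the robot touches nothing.
It fails at once if the smooth roller is lifted (more than 12 mm) off the board (height (world z) of roller above 0.044 m).
It fails at once if the fingers press the roller with more than 30 N (contact force between the fingers and roller above 30 N).
It fails at once if the roller is pushed or pinched at its sides, with the fingers reaching down to about mid-height, rather than on its top (contact force between the fingers and roller above 0.5 N and height (world z) of the grasp point below 0.055 m).
It fails at once if the ridged roller is moved more than 10 mm (distance of ridged from where it was at the start of the episode above 0.01 m).
It fails at once if a bystander is moved more than 15 mm (distance of any of cutter, mould, knife, bluepaint, redpaint, jar, cup from where it was at the start of the episode above 0.015 m).
It also fails if it takes over 61 s, if anything falls off the work surface, if the arm or the gripper's body presses on something with over 40 N, if the wrist force passes 120 N, or if a joint passes its speed limit or range.

ROBOT

A 6-joint arm with a two-finger parallel gripper is mounted at the origin on the work surface. World frame = base frame: x ahead of the robot, y to its left, z up, the work surface at z = 0. Lengths are in m, angles in rad, forces in N, time in s.
With the tool pointing down it reaches from about 0.35 to 0.875 m from the base axis. Payload 4.2 kg.
Tool frame: the origin (TCP) lies midway between the tips of the shut fingers; the grasp point (between the pads) lies 19 mm behind it; z points along the fingers, y is the line along which they close (so a half turn about z gives the same grasp; the last joint's range is limited). The gripper opens to 85 mm and grips with 20 to 120 N. Pads are 22 mm wide; open, the fingers measure 114 mm over their backs; the gripper's body (76 mm by 85 mm) begins 54 mm behind the grasp point. The pads swing forward as they close: fully open they stand 13 mm farther back than shut.
Start: joints at [-1.09, 0.385, 0.008, 0, -1.194, -0.259], TCP at [0.138, -0.61, 0.231] pointing down, gripper open.
Joint ranges: [-3.14, 3.14], [-1.21, 2.06], [-1.07, 1.41], [-3.16, 2.05], [-2.99, -0.16], [-3.1, 3.1]. Speed limits (rad/s): [2.79, 2.79, 3.14, 3.14, 3.14, 3.14].

INTERFACE

Orientations are given as a unit quaternion [x, y, z, w].
In Python, from rig import telemetry, read_camera, camera_model, workorder gives the robot as it stands. The module is installed in compiled form; this text tells all that it offers.
- The arm moves only by the tool apply_moves, never from a script. Its argument "moves" is a list of rows, each a list of 7 numbers: the turn, a rotation vector about the world's x, y, z in rad, then the shift along the world's x, y, z in m, then the closure, from 0 (fully open) to 1 (shut). A call has 1 to 5 rows; each row shifts and turns the commanded pose from where the row before left it; what a row does not reach is not made up. A row lasts 1/12 s, in which the tool goes at most 41.7 mm and 7.16 degrees, less where a joint would pass 70% of its speed; a pose out of reach is approached as far as the arm can. A call with a gripper value outside its range is refused whole. The fingers move at their own pace and stop on an object; the grip force is fixed at half the most. Time passes only in rows, so rows that do not move let the fingers close. It gives the time, the measured TCP pose, the force, the opening and the grip force at its end, in the units of the state.
- telemetry.get_state(): the state, without advancing time (a new reading comes with each control period).
- read_camera(name): name is "scene" or "top" or "wrist"; returns the picture (480x640x3 uint8, red, green, blue); there is no depth.
- camera_model(name): a dict with "intrinsics" (3x3 intrinsics, pixels), "k1" (the pictures are not rectified: a ray, as slopes to the right and down, at radius r is drawn at 1 + k1 r^2 times it, then the intrinsics apply), "rvec" (rotation vector, rad) and "tvec" (3), from world to camera coordinates, as OpenCV has them. Camera axes: x right, y down, z forward; pixel columns grow to the right and rows downward; lengths in m; the calibration is good to about 2 mm. A picture is of the moment at which its call begins: read the wrist's pose just before it. camera_model takes no time and is no camera call; for the wrist camera it gives the pose at the moment of the call.
- workorder.hand_in(): hands the job in; it is judged then, once.
The state is a dict: "clock": time; "q": joint angles; "qd": joint speeds; "tau": joint torques, N m; "tool_pos": TCP position; "tcp_rot": TCP orientation; "ft_force": force on the tool from outside, world axes, zero at the start; "torque": the same for the moment, N m; "width": finger opening in m; "grasp_force": force on a finger pad.
Only numpy, scipy, OpenCV 4.12 (cv2) and the standard library are available. Lean on these libraries where they do the work, as an engineer would, in place of code of your own. Each camera call takes 0.05 s, during which the arm holds its last target. There are 200 camera calls.

## Working session

There is one attempt and no reset: what is moved stays moved. The work goes in short steps, Python scripts to look and compute and a tool call to move; the robot and the scene stay as the last step left them, time stands still between calls to the robot, and variables do not carry over. Pictures are saved under pics/ and viewed, at most 10 in all, crops included, and the job is handed in when it is done.

Besides the shell and the picture viewer there is one more tool, called after "Call:" by a JSON object that holds its "name" and its "arguments". apply_moves: Moves the arm, as the interface text tells. Its arguments: {"type":"object","properties":{"moves":{"type":"array"}},"required":["moves"]}

```bash
mkdir -p pics; cat > h.py <<'E'
import numpy as np, cv2
from rig import telemetry, read_camera, camera_model, workorder
def snap(n,f): 
    im=read_camera(n); cv2.imwrite(f,im[:,:,::-1]); return im
def cam(n):
    m=camera_model(n); return np.array(m['intrinsics']),m['k1'],cv2.Rodrigues(np.array(m['rvec'],float))[0],np.array(m['tvec'],float)
def back(n,px,z):
    K,k1,R,t=cam(n); out=[]
    for p,zz in zip(px,np.broadcast_to(z,len(px))):
        u=cv2.undistortPoints(np.array([[p]],float),K,np.array([k1,0,0,0.]))[0,0]
        d=R.T@np.array([u[0],u[1],1]); c=-R.T@t
        out.append(c+d*(zz-c[2])/d[2])
    return np.array(out)
E
python3 - <<'E'
from h import *
snap('top','pics/top.png'); snap('scene','pics/scene.png')
s=telemetry.get_state(); print(s['tool_pos'],s['tcp_rot'],s['width'],s['clock'])
K,k,R,t=cam('top');print(-R.T@t,R)
E
```

```text
[ 0.13739388 -0.60918056  0.23033631] [-1.10612763e-01  9.93863102e-01  9.60777381e-04 -1.70143138e-04] 0.08535349634838187 0.1
[4.27137044e-01 6.40930977e-04 1.34892964e+00] [[-0.01783056 -0.99977551 -0.01144538]
 [-0.99790922  0.01850619 -0.06192501]
 [ 0.06212292  0.0103173  -0.99801518]]
```

View pics/top.png

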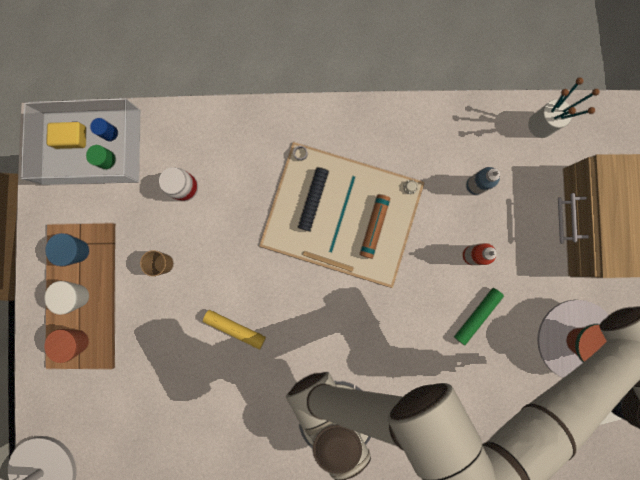

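View pics/scene.png

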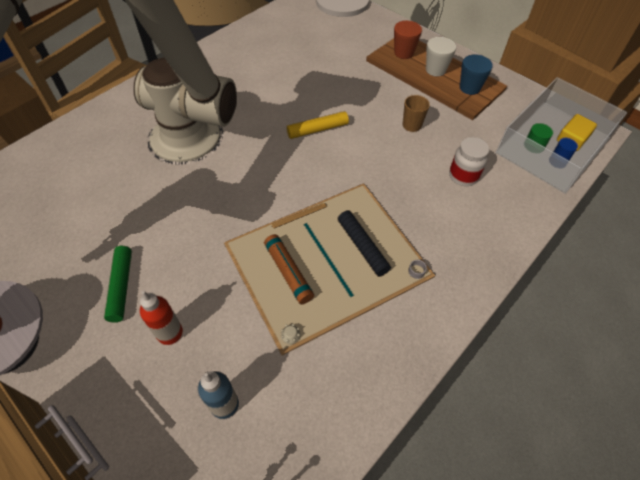

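The roller is at about (375,226) in the top view. The line runs from (353,177) to (332,250), and the ridged roller is at (313,199). I'll enlarge this area.

```bash
python3 - <<'E'
import cv2
im=cv2.imread('pics/top.png')[140:290,255:430]
cv2.imwrite('pics/c.png',cv2.resize(im,None,fx=4,fy=4,interpolation=cv2.INTER_CUBIC))
E
```

```text
(no output)
```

View pics/c.png

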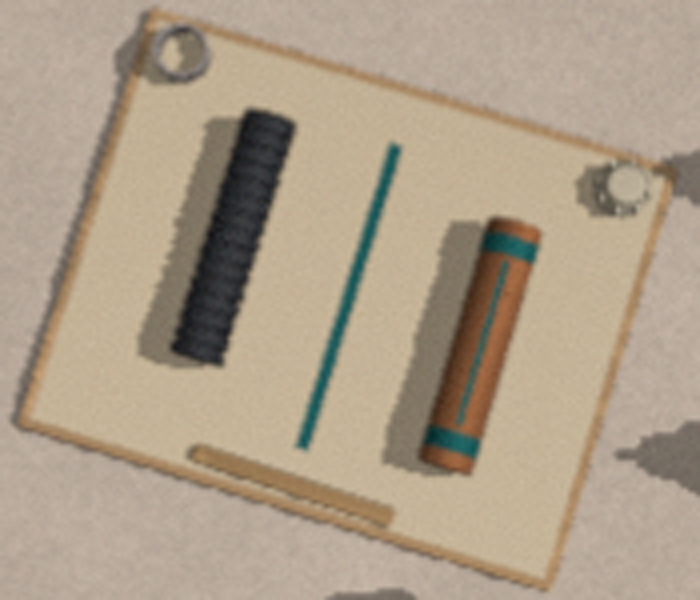

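```bash
python3 - <<'E'
from h import *
o=np.array([255,140])
f=lambda l:np.array(l)/4.-0.375+o
L=back('top',f([(395,145),(303,447)]),.012)[:,:2]
A=back('top',f([(514,224),(447,467)]),.034)[:,:2]
G=back('top',f([(269,113),(198,358)]),.034)[:,:2]
d=L[0]-L[1]; print(np.linalg.norm(d)); x=d/np.linalg.norm(d); y=np.array([-x[1],x[0]])
print('line',L.mean(0),x,np.arctan2(x[1],x[0]))
for P in(A,G):
    e=P[0]-P[1]; r=P.mean(0)-L.mean(0); print(P.mean(0),np.linalg.norm(e),np.arctan2(e[1],e[0]),'x',r@x,'y',r@y)
E
```

```text
0.22718661659279757
line [ 0.58516666 -0.02416219] [ 0.95119    -0.30860587] -0.3137270106366229
[ 0.54565878 -0.11532426] 0.17794096770413462 -0.29190187759192493 x -0.00944635147875758 y -0.09890481089598849
[0.62689163 0.05696663] 0.18125398907518975 -0.2957179252365717 x 0.01465154756628028 y 0.09004549323700155
```

Call:
{"name": "apply_moves", "arguments": {"moves": [[0,0,0.115,0.0203,0.0243,0,0.6],[0,0,0.115,0.0203,0.0243,0,0.6],[0,0,0.115,0.0203,0.0243,0,0.6],[0,0,0.115,0.0203,0.0243,0,0.6],[0,0,0.115,0.0203,0.0243,0,0.6]]}}

```text
clock: 0.52
tool_pos: [0.2395, -0.4867, 0.2308]
tcp_rot: [-0.39, 0.921, 0.001, -0.0]
ft_force: [0.7, 0.2, 0.1]
width: 0.0343
grasp_force: 0.0
```

Call:
{"name": "apply_moves", "arguments": {"moves": [[0,0,0.115,0.0203,0.0243,0,0.6],[0,0,0.115,0.0203,0.0243,0,0.6],[0,0,0.115,0.0203,0.0243,0,0.6],[0,0,0.115,0.0203,0.0243,0,0.6],[0,0,0,0.0203,0.0243,0,0.6]]}}

```text
clock: 0.93
tool_pos: [0.341, -0.3651, 0.231]
tcp_rot: [-0.589, 0.808, 0.0, -0.0]
ft_force: [0.1, -0.5, -0.7]
width: 0.0343
grasp_force: 0.0
```

Call:
{"name": "apply_moves", "arguments": {"moves": [[0,0,0,0.0203,0.0243,0,0.6],[0,0,0,0.0203,0.0243,0,0.6],[0,0,0,0.0203,0.0243,0,0.6],[0,0,0,0.0203,0.0243,0,0.6],[0,0,0,0.0203,0.0243,0,0.6]]}}

```text
clock: 1.35
tool_pos: [0.4425, -0.2437, 0.2311]
tcp_rot: [-0.588, 0.809, 0.0, -0.0]
ft_force: [0.6, -0.6, -0.4]
width: 0.0339
grasp_force: 0.0
```

Call:
{"name": "apply_moves", "arguments": {"moves": [[0,0,0,0.0203,0.0243,0,0.6],[0,0,0,0.0203,0.0243,0,0.6],[0,0,0,0.0203,0.0243,0,0.6],[0,0,0,0.0203,0.0243,0,0.6],[0,0,0,0.0203,0.0243,0,0.6]]}}

```text
clock: 1.77
tool_pos: [0.544, -0.1222, 0.2309]
tcp_rot: [-0.588, 0.809, 0.0, -0.0]
ft_force: [0.8, -0.8, 0.5]
width: 0.0342
grasp_force: 0.0
```

Call:
{"name": "apply_moves", "arguments": {"moves": [[0,0,0,0,0,-0.035,0.6],[0,0,0,0,0,-0.035,0.6],[0,0,0,0,0,-0.03,0.6],[0,0,0,0,0,0,0.6],[0,0,0,0,0,0,0.6]]}}

```text
clock: 2.18
tool_pos: [0.5426, -0.1238, 0.1302]
tcp_rot: [-0.588, 0.809, 0.001, -0.002]
ft_force: [0.9, 0.3, 0.8]
width: 0.0342
grasp_force: 0.0
```

```bash
python3 - <<'E'
from h import *
snap('wrist','pics/w1.png')
s=telemetry.get_state(); print(s)
E
```

```text
{'clock': 2.2333, 'q': array([ 0.06696524,  0.36430775, -0.29591095,  0.00114065, -0.91000328,
       -0.38106486]), 'qd': array([-3.04317625e-03, -3.37334026e-02,  3.40817569e-02,  3.77183101e-03,
        5.89465491e-03,  4.01922662e-05]), 'tau': array([ 2.87746475e-02, -3.35872686e+01,  1.48891470e+01,  3.29675160e+00,
       -4.95880656e-02, -1.54443646e-04]), 'tool_pos': array([ 0.54423284, -0.1239283 ,  0.13218456]), 'tcp_rot': array([-5.88092329e-01,  8.08793624e-01, -5.34131486e-04,  3.33850098e-06]), 'ft_force': array([ 0.83398812,  0.22956869, -0.05842327]), 'torque': array([-0.00833101, -0.04462673,  0.01278566]), 'grasp_force': 0.0, 'width': 0.03400768625382091}
```

View pics/w1.png

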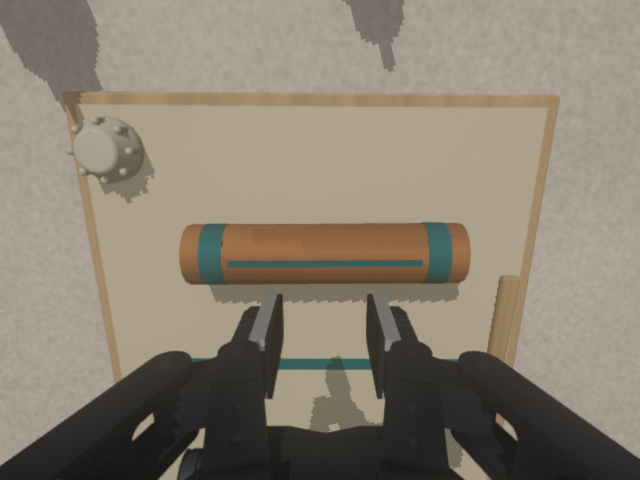

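```bash
cat >> h.py <<'E'
X=np.array([.95119,-.30861]);Y=np.array([.30861,.95119]);L0=np.array([.58517,-.02416])
def axis(pts,n='wrist'):
    "pts: (col,rowtop,rowbot) of roller silhouette -> line-frame x,y"
    K,k1,R,t=cam(n);c=-R.T@t;o=[]
    for u,a,b in pts:
        d=0
        for v in(a,b):
            q=cv2.undistortPoints(np.array([[[u,v]]],float),K,np.array([k1,0,0,0.]))[0,0]
            e=R.T@np.array([*q,1]); d=d+e/np.linalg.norm(e)
        p=(c+d*(.032-c[2])/d[2])[:2]-L0; o.append((p@X,p@Y))
    return np.array(o)
def lf(P): P=np.asarray(P)[...,:2]-L0; return np.stack([P@X,P@Y],-1)
E
python3 - <<'E'
from h import *
im=cv2.imread('pics/w1.png').astype(int); m=(im[...,2]-im[...,0]>70)
for c in(195,240,410,460): r=np.where(m[200:320,c])[0]+200; print(c,r.min(),r.max())
print(axis([(185,223.5,284),(240,224,284),(410,222.5,283),(465,222.5,283)]))
print('line',lf(back('wrist',[(200,364),(325,364),(450,364)],.012)))
s=telemetry.get_state();print('tcp',lf(s['tool_pos']),s['tool_pos'])
E
```

```text
195 228 260
240 228 259
410 231 258
460 236 265
[[ 0.08623488 -0.10027694]
 [ 0.04938808 -0.10008363]
 [-0.06458627 -0.10091172]
 [-0.10139505 -0.10089435]]
line [[ 0.09189903 -0.0006768 ]
 [-0.00764543 -0.00059037]
 [-0.10715693 -0.00061597]]
tcp [-0.00814952 -0.10753223] [ 0.54423284 -0.1239283   0.13218456]
```

Call:
{"name": "apply_moves", "arguments": {"moves": [[0,0,0,0,0,-0.03,0.6],[0,0,0,0,0,-0.03,0.6],[0,0,0,0,0,-0.01,0.6],[0,0,0,0,0,-0.005,0.6],[0,0,0,0,0,0,0.6]]}}

```text
clock: 2.65
tool_pos: [0.5444, -0.1239, 0.0572]
tcp_rot: [-0.588, 0.809, -0.001, 0.0]
ft_force: [0.2, 0.2, 0.1]
width: 0.0342
grasp_force: 0.0
```

Call:
{"name": "apply_moves", "arguments": {"moves": [[0,0,0,0,0,-0.001,0.6],[0,0,0,0,0,-0.001,0.6],[0,0,0,0,0,-0.001,0.6],[0,0,0,0,0,0,0.6]]}}

```text
clock: 2.98
tool_pos: [0.544, -0.1237, 0.0542]
tcp_rot: [-0.588, 0.809, -0.0, 0.001]
ft_force: [-1.2, -0.7, 0.7]
width: 0.0343
grasp_force: 0.0
```

Call:
{"name": "apply_moves", "arguments": {"moves": [[0,0,0,0,0,-0.001,0.6],[0,0,0,0,0,-0.001,0.6],[0,0,0,0,0,-0.001,0.6],[0,0,0,0,0,0,0.6]]}}

```text
clock: 3.32
tool_pos: [0.5437, -0.1237, 0.0512]
tcp_rot: [-0.588, 0.809, -0.0, -0.0]
ft_force: [-1.8, -0.8, 5.0]
width: 0.0341
grasp_force: 2.6
```

Call:
{"name": "apply_moves", "arguments": {"moves": [[0,0,0,0,0,-0.0005,0.6],[0,0,0,0,0,-0.0005,0.6],[0,0,0,0,0,0,0.6]]}}

```text
clock: 3.57
tool_pos: [0.5437, -0.1238, 0.051]
tcp_rot: [-0.588, 0.809, -0.0, 0.0]
ft_force: [-3.3, 0.9, 11.1]
width: 0.0337
grasp_force: 5.1
```

Call:
{"name": "apply_moves", "arguments": {"moves": [[0,0,0,0.0015,0.0047,0,0.6],[0,0,0,0.0015,0.0047,0,0.6],[0,0,0,0.0015,0.0047,0,0.6],[0,0,0,0,0,0,0.6]]}}

```text
clock: 3.9
tool_pos: [0.5484, -0.1091, 0.051]
tcp_rot: [-0.588, 0.809, -0.0, 0.0]
ft_force: [-3.0, 1.0, 11.9]
width: 0.0342
grasp_force: 5.2
```

```bash
python3 - <<'E'
from h import *
snap('wrist','pics/w2.png')
s=telemetry.get_state();print('tcp',lf(s['tool_pos']),s['tool_pos'],s['ft_force'])
E
```

```text
tcp [-0.0087444  -0.09230636] [ 0.54836584 -0.10926206  0.05103667] [-3.33893357  1.10493074  9.69131067]
```

View pics/w2.png

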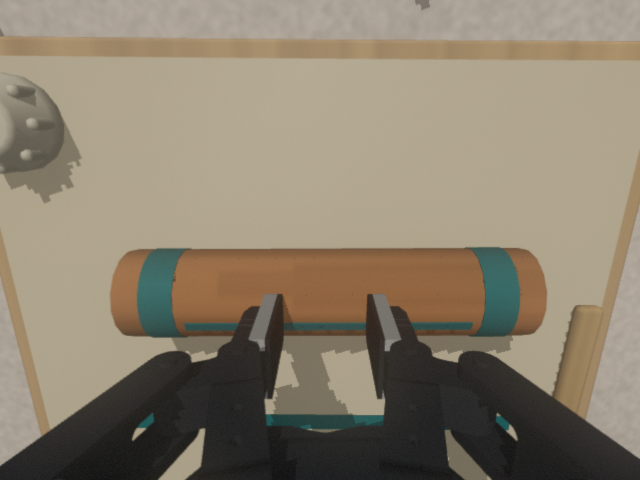

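The roller turned: its stripe has moved toward the line. Its edges are at rows 249/336.5 on the left and 248/335 on the right.

```bash
python3 - <<'E'
from h import *
print(axis([(210,249,336.5),(450,248,335)]))
E
```

```text
[[ 0.04484425 -0.09396915]
 [-0.06567446 -0.09460657]]
```

Call:
{"name": "apply_moves", "arguments": {"moves": [[0,0,0,0.0019,0.0057,0,0.6],[0,0,0,0.0019,0.0057,0,0.6],[0,0,0,0,0,0,0.6],[0,0,0,0,0,0.01,0.6],[0,0,0,-0.0049,-0.0152,0,0.6]]}}

```text
clock: 4.37
tool_pos: [0.5491, -0.112, 0.0613]
tcp_rot: [-0.589, 0.808, -0.001, 0.002]
ft_force: [1.4, -0.0, 0.0]
width: 0.0342
grasp_force: 0.0
```

Call:
{"name": "apply_moves", "arguments": {"moves": [[0,0,0,0,0,0,0.6],[0,0,0,0,0,-0.007,0.6],[0,0,0,0,0,-0.002,0.6],[0,0,0,0,0,-0.001,0.6],[0,0,0,0,0,0,0.6]]}}

```text
clock: 4.78
tool_pos: [0.5473, -0.1135, 0.0508]
tcp_rot: [-0.588, 0.809, -0.0, -0.0]
ft_force: [-5.0, 0.9, 12.2]
width: 0.0341
grasp_force: 6.0
```

Call:
{"name": "apply_moves", "arguments": {"moves": [[0,0,0,0.0019,0.0057,0,0.6],[0,0,0,0.0025,0.0076,0,0.6],[0,0,0,0.0025,0.0076,0,0.6],[0,0,0,0.0019,0.0057,0,0.6],[0,0,0,0.0012,0.0038,0,0.6]]}}

```text
clock: 5.2
tool_pos: [0.5573, -0.0823, 0.051]
tcp_rot: [-0.588, 0.809, -0.0, -0.0]
ft_force: [-3.8, 1.8, 12.7]
width: 0.034
grasp_force: 6.4
```

```bash
cat >> h.py <<'E'
def auto():
    im=read_camera('wrist').astype(int); s=telemetry.get_state()
    m=cv2.cvtColor(im.astype(np.uint8),cv2.COLOR_RGB2HSV)
    m=((m[...,0]<14)&(m[...,1]>125)).astype(np.uint8); m=cv2.morphologyEx(m,cv2.MORPH_CLOSE,np.ones((15,3)))
    cv2.imwrite('pics/m.png',m*255)
    pts=[]
    for c in(210,220,230,420,430,440):
        r=np.where(m[:,c])[0]; pts.append((c,r.min()-.5,r.max()+.5))
    print(pts[0],pts[-1]); print('roller',axis(pts)[[1,4]],'tcp',lf(s['tool_pos']),s['tool_pos'][2],s['ft_force'],s['clock'])
E
python3 - <<'E'
from h import *
auto()
im=cv2.cvtColor(cv2.imread('pics/w2.png'),cv2.COLOR_BGR2HSV);print(im[240:345:6,210].tolist())
E
```

```text
(210, np.float64(239.5), np.float64(323.5)) (440, np.float64(238.5), np.float64(322.5))
roller [[ 0.03992794 -0.07059509]
 [-0.05586987 -0.07090225]] tcp [-0.00857856 -0.06340306] 0.05093612222880087 [-5.69626885  1.72422958 13.39804316] 5.25
[[21, 51, 175], [19, 49, 176], [13, 124, 128], [14, 132, 147], [13, 131, 154], [14, 137, 155], [14, 139, 156], [14, 139, 156], [14, 141, 155], [14, 138, 155], [14, 140, 153], [14, 138, 151], [14, 142, 145], [13, 142, 131], [88, 110, 86], [68, 39, 72], [18, 71, 112], [18, 59, 122]]
```

Call:
{"name": "apply_moves", "arguments": {"moves": [[0,0,0,0,0,0,0.6],[0,0,0,0,0,0.01,0.6],[0,0,0,-0.0049,-0.0152,0,0.6],[0,0,0,0,0,0,0.6],[0,0,0,0,0,-0.007,0.6]]}}

```text
clock: 5.67
tool_pos: [0.5528, -0.0983, 0.053]
tcp_rot: [-0.588, 0.809, -0.001, 0.001]
ft_force: [0.4, 0.3, -0.0]
width: 0.0345
grasp_force: 0.0
```

Call:
{"name": "apply_moves", "arguments": {"moves": [[0,0,0,0,0,-0.002,0.6],[0,0,0,0,0,-0.001,0.6],[0,0,0,0,0,0,0.6],[0,0,0,0.0019,0.0057,0,0.6],[0,0,0,0.0025,0.0076,0,0.6]]}}

```text
clock: 6.08
tool_pos: [0.5567, -0.0849, 0.051]
tcp_rot: [-0.588, 0.809, -0.0, -0.0]
ft_force: [-5.1, 0.6, 16.2]
width: 0.0343
grasp_force: 7.4
```

Call:
{"name": "apply_moves", "arguments": {"moves": [[0,0,0,0.0025,0.0076,0,0.6],[0,0,0,0.0019,0.0057,0,0.6],[0,0,0,0.0012,0.0038,0,0.6],[0,0,0,0,0,0,0.6]]}}

```text
clock: 6.42
tool_pos: [0.5625, -0.0667, 0.0509]
tcp_rot: [-0.589, 0.808, -0.0, -0.0]
ft_force: [-5.2, 1.4, 15.3]
width: 0.0343
grasp_force: 7.4
```

```bash
python3 -c "
from h import *
auto()"
```

```text
(210, np.float64(238.5), np.float64(323.5)) (440, np.float64(237.5), np.float64(322.5))
roller [[ 0.04012987 -0.05430272]
 [-0.05567039 -0.05559506]] tcp [-0.00842118 -0.04763964] 0.05095565398771766 [-4.92630331  2.41022845 14.87258295] 6.4667
```

Call:
{"name": "apply_moves", "arguments": {"moves": [[0,0,0,0,0,0.01,0.6],[0,0,0,-0.0049,-0.0152,0,0.6],[0,0,0,0,0,0,0.6],[0,0,0,0,0,-0.007,0.6],[0,0,0,0,0,-0.002,0.6]]}}

```text
clock: 6.88
tool_pos: [0.5575, -0.083, 0.0505]
tcp_rot: [-0.588, 0.809, -0.0, -0.0]
ft_force: [-4.9, 0.6, 18.1]
width: 0.0338
grasp_force: 9.3
```

Call:
{"name": "apply_moves", "arguments": {"moves": [[0,0,0,0,0,-0.0006,0.6],[0,0,0,0,0,0,0.6],[0,0,0,0.0019,0.0057,0,0.6],[0,0,0,0.0025,0.0076,0,0.6],[0,0,0,0.0025,0.0076,0,0.6]]}}

```text
clock: 7.3
tool_pos: [0.5643, -0.0617, 0.051]
tcp_rot: [-0.588, 0.809, -0.0, -0.0]
ft_force: [-4.0, -0.0, 12.6]
width: 0.0341
grasp_force: 6.6
```

Call:
{"name": "apply_moves", "arguments": {"moves": [[0,0,0,0.0019,0.0057,0,0.6],[0,0,0,0.0012,0.0038,0,0.6],[0,0,0,0,0,0,0.6],[0,0,0,0,0,0.01,0.6],[0,0,0,-0.0049,-0.0152,0,0.6]]}}

```text
clock: 7.72
tool_pos: [0.5642, -0.0658, 0.0607]
tcp_rot: [-0.589, 0.808, -0.001, 0.001]
ft_force: [0.9, -0.0, 0.1]
width: 0.034
grasp_force: 0.0
```

Call:
{"name": "apply_moves", "arguments": {"moves": [[0,0,0,0,0,0,0.6],[0,0,0,0,0,-0.007,0.6],[0,0,0,0,0,-0.002,0.6],[0,0,0,0,0,-0.001,0.6],[0,0,0,0,0,0,0.6]]}}

```text
clock: 8.13
tool_pos: [0.5625, -0.0677, 0.0506]
tcp_rot: [-0.588, 0.809, -0.0, -0.001]
ft_force: [-3.2, 0.1, 10.9]
width: 0.0343
grasp_force: 5.6
```

Call:
{"name": "apply_moves", "arguments": {"moves": [[0,0,0,0.0019,0.0057,0,0.6],[0,0,0,0.0025,0.0076,0,0.6],[0,0,0,0.0025,0.0076,0,0.6],[0,0,0,0.0019,0.0057,0,0.6],[0,0,0,0.0012,0.0038,0,0.6]]}}

```text
clock: 8.55
tool_pos: [0.5724, -0.0365, 0.051]
tcp_rot: [-0.588, 0.809, -0.0, -0.0]
ft_force: [-4.0, 1.6, 13.2]
width: 0.034
grasp_force: 6.5
```

```bash
python3 -c "
from h import *
auto()"
```

```text
(210, np.float64(241.5), np.float64(325.5)) (440, np.float64(239.5), np.float64(324.5))
roller [[ 0.04023389 -0.0216217 ]
 [-0.05571041 -0.02189281]] tcp [-0.00836008 -0.01515853] 0.05097498052878879 [-5.61279972  2.66937565 13.58745163] 8.6
```

Call:
{"name": "apply_moves", "arguments": {"moves": [[0,0,0,0,0,0,0.6],[0,0,0,0,0,0.01,0.6],[0,0,0,-0.0049,-0.0152,0,0.6],[0,0,0,0,0,0,0.6],[0,0,0,0,0,-0.007,0.6]]}}

```text
clock: 9.02
tool_pos: [0.568, -0.0526, 0.0532]
tcp_rot: [-0.588, 0.809, -0.001, 0.001]
ft_force: [0.1, -0.7, -0.4]
width: 0.0343
grasp_force: 0.0
```

Call:
{"name": "apply_moves", "arguments": {"moves": [[0,0,0,0,0,-0.002,0.6],[0,0,0,0,0,-0.001,0.6],[0,0,0,0,0,0,0.6],[0,0,0,0.0019,0.0057,0,0.6],[0,0,0,0.0025,0.0076,0,0.6]]}}

```text
clock: 9.43
tool_pos: [0.5718, -0.0393, 0.051]
tcp_rot: [-0.588, 0.809, -0.0, -0.0]
ft_force: [-3.9, 1.7, 12.7]
width: 0.0342
grasp_force: 6.4
```

Call:
{"name": "apply_moves", "arguments": {"moves": [[0,0,0,0.0025,0.0076,0,0.6],[0,0,0,0.0019,0.0057,0,0.6],[0,0,0,0.0012,0.0038,0,0.6],[0,0,0,0,0,0,0.6],[0,0,0,0,0,0.01,0.6]]}}

```text
clock: 9.85
tool_pos: [0.5763, -0.0214, 0.0583]
tcp_rot: [-0.588, 0.809, 0.001, -0.002]
ft_force: [-0.3, -0.2, 0.5]
width: 0.0343
grasp_force: 0.0
```

Call:
{"name": "apply_moves", "arguments": {"moves": [[0,0,0,-0.0045,-0.0135,0,0.6],[0,0,0,0,0,0,0.6],[0,0,0,0,0,0,0.6]]}}

```text
clock: 10.1
tool_pos: [0.5721, -0.0364, 0.059]
tcp_rot: [-0.587, 0.809, 0.0, -0.001]
ft_force: [0.0, 0.4, -0.5]
width: 0.034
grasp_force: 0.0
```

```bash
python3 -c "
from h import *
auto()"
```

```text
(210, np.float64(274.5), np.float64(348.5)) (440, np.float64(274.5), np.float64(346.5))
roller [[ 0.0434834  -0.00410503]
 [-0.05955162 -0.00379861]] tcp [-0.00857098 -0.01542753] 0.05899666697998562 [ 0.33681871 -0.47554496  0.10833078] 10.15
```

Call:
{"name": "apply_moves", "arguments": {"moves": [[0,0,0,0.0025,0.0076,0,0.6],[0,0,0,0,0,-0.005,0.6],[0,0,0,0,0,-0.003,0.6],[0,0,0,0,0,-0.001,0.6],[0,0,0,0,0,0,0.6]]}}

```text
clock: 10.57
tool_pos: [0.5754, -0.0278, 0.0512]
tcp_rot: [-0.588, 0.809, -0.0, -0.0]
ft_force: [-1.5, 1.4, 6.1]
width: 0.0342
grasp_force: 2.8
```

Call:
{"name": "apply_moves", "arguments": {"moves": [[0,0,0,0,0,-0.0005,0.6],[0,0,0,0,0,0,0.6]]}}

```text
clock: 10.73
tool_pos: [0.5754, -0.0278, 0.0511]
tcp_rot: [-0.588, 0.809, -0.0, -0.0]
ft_force: [-3.2, 0.8, 8.0]
width: 0.0338
grasp_force: 4.0
```

Final short stroke of 7 mm, then lift straight up and clear.

Call:
{"name": "apply_moves", "arguments": {"moves": [[0,0,0,0.0009,0.0029,0,0.6],[0,0,0,0.0008,0.0023,0,0.6],[0,0,0,0.0005,0.0015,0,0.6],[0,0,0,0,0,0,0.6],[0,0,0,0,0,0,0.6]]}}

```text
clock: 11.15
tool_pos: [0.5776, -0.021, 0.0511]
tcp_rot: [-0.588, 0.809, -0.0, -0.0]
ft_force: [-3.0, 1.2, 8.0]
width: 0.0344
grasp_force: 4.0
```

Call:
{"name": "apply_moves", "arguments": {"moves": [[0,0,0,0,0,0.005,0.6],[0,0,0,0,0,0.03,0.6],[0,0,0,0,0,0.04,0.6],[0,0,0,-0.012,-0.036,0.01,0.6],[0,0,0,-0.012,-0.036,0,0.6]]}}

```text
clock: 11.57
tool_pos: [0.5565, -0.0926, 0.1391]
tcp_rot: [-0.59, 0.808, -0.003, 0.004]
ft_force: [-0.5, 0.0, -0.2]
width: 0.0342
grasp_force: 0.0
```

Call:
{"name": "apply_moves", "arguments": {"moves": [[0,0,0,0,0,0,0.6],[0,0,0,0,0,0,0.6],[0,0,0,0,0,0,0.6]]}}

```text
clock: 11.82
tool_pos: [0.5535, -0.0934, 0.1349]
tcp_rot: [-0.588, 0.809, 0.0, -0.0]
ft_force: [-0.1, -0.2, 0.0]
width: 0.0343
grasp_force: 0.0
```

```bash
python3 -c "
from h import *
auto()
snap('wrist','pics/w3.png')"
```

```text
Traceback (most recent call last):
  File "h.py", line 33, in auto
    r=np.where(m[:,c])[0]; pts.append((c,r.min()-.5,r.max()+.5))
                                         ~~~~~^^
ValueError: zero-size array to reduction operation minimum which has no identity
```

Call:
{"name": "apply_moves", "arguments": {"moves": [[0,0,0,0,0,0.04,0.6],[0,0,0,0.009,0.028,0.02,0.6],[0,0,0,0.009,0.028,0,0.6],[0,0,0,0.009,0.028,0,0.6],[0,0,0,0.009,0.028,0,0.6]]}}

```text
clock: 12.28
tool_pos: [0.5901, 0.0211, 0.1954]
tcp_rot: [-0.588, 0.809, -0.0, 0.0]
ft_force: [1.1, -0.3, -0.0]
width: 0.0339
grasp_force: 0.0
```

Call:
{"name": "apply_moves", "arguments": {"moves": [[0,0,0,0,0,0,0.6],[0,0,0,0,0,0,0.6],[0,0,0,0,0,0,0.6]]}}

```text
clock: 12.53
tool_pos: [0.5892, 0.0193, 0.1945]
tcp_rot: [-0.588, 0.809, 0.0, -0.001]
ft_force: [-0.3, -0.9, -0.0]
width: 0.034
grasp_force: 0.0
```

```bash
python3 -c "
from h import *
snap('wrist','pics/w3.png')
auto()"
```

```text
Traceback (most recent call last):
  File "h.py", line 33, in auto
    r=np.where(m[:,c])[0]; pts.append((c,r.min()-.5,r.max()+.5))
                                         ~~~~~^^
ValueError: zero-size array to reduction operation minimum which has no identity
```

View pics/w3.png

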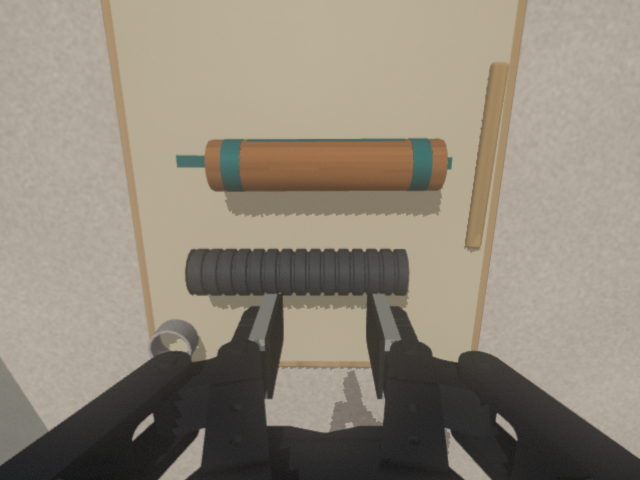

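The roller lies along the line. Its edges are at rows 139/190.5. The line shows at row 161 on the left (177–205) and row 162.5 on the right (447–452).

```bash
python3 -c "
from h import *
print(axis([(207,140,190),(240,139,190.5),(420,138.5,190.5),(446,139.5,190)]))
print(lf(back('wrist',[(177,161),(200,161),(452,162.5)],.012)))"
```

```text
[[ 0.08371316 -0.00334389]
 [ 0.05774963 -0.003485  ]
 [-0.08395697 -0.00345012]
 [-0.10443571 -0.00323647]]
[[ 0.11445353 -0.00489362]
 [ 0.09526157 -0.00487674]
 [-0.11555703 -0.00331268]]
```

```bash
python3 -c "
from h import *
print(workorder.hand_in())"
```

```text
the job is handed in; nothing more can be done
None
```

The smooth roller was rolled across the board in short fingertip strokes along its top and the job is handed in; the final picture puts it about 1 mm from the teal line's middle, parallel to within about 0.01 rad, with the arm clear (no verdict was returned).

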